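# Clear the brush saddle and clamp the pattern plate to the copy stand

### The job

The bauble painter's pattern plate is only leaning on the copy stand. Lift the wooden brush saddle off the middle of the board's top edge and stand it on its two legs in the wooden tray; then take the spring clamp off the upright slat and clip it, pushed fully home and square, over the middle of the top edge so that it grips plate and board together. Leave the plate standing on its ledge and do not disturb the other things on the table.

Things in the scene. Friction and masses are not known exactly. Their poses are not given: they have to be found in the camera images.
- board: Plywood board of the copy stand, 170 x 170 mm, leaning 0.42 rad from upright, top towards the robot. Origin: middle of the top edge (z 176 mm), halfway through board plus plate, together 17 mm thick. x: square out of the front face; y: along the edge; z: up the board. Board fills x -8.5 to 3.5 mm, plate 3.5 to 8.5, tops flush. Ledge at the foot. Strut behind only 60 mm below the top.
- plate: Loose light wooden pattern plate with an engraved bauble, 120 mm wide (y), 164 mm long, 5 mm thick (x), 120 g, standing on the ledge against the board's front. Origin: middle of its top edge; z up along the plate, x out of its front.
- saddle: Dark wooden brush saddle, upside-down U, about 140 g, astride the top edge, leaning with the board. Origin: underside of its crosspiece, mid slot (23 mm). Two legs 12 mm thick, 80 mm wide (y), reach 45 mm below it (47 mm over both, x). Crosspiece z 0 to 14 mm; grip tab on it 14 mm thick (x), 40 wide (y), z 14 to 56. Its z points up; stood on its legs the origin is 45 mm above the floor.
- tray: Low open wooden tray, fixed, 170 (x) x 150 (y) x 35 mm, walls 8 mm, inner floor about 8 mm above the table. Origin: centre of its underside.
- clamp: Steel spring clamp, 115 mm tall, 36 mm wide (y), 95 g, astride the slat, handles up. Origin: at its throat (the stop that rests on an edge), middle of a 17 mm board held in it; z to the handles, x across the jaws. Flat fixed jaw: inner face x +8.5 mm, z 0 to -45; one piece with the +x handle (outer face x +13, up to z 68). The other handle and jaw are a sprung lever. Goes on either way round.
- clamp_grip (a point): Where to squeeze the clamp: 48 mm above its origin, between the handles, pressing along the clamp's x with 10 N or more. Held on 17 mm, the lever's handle top stands out to x -29 mm of the clamp; squeezed, both handles are parallel, 26 mm over their outsides, centred on this point, and the lever's jaw tip (38 mm below the origin) is out at x -25 mm: a 33 mm mouth.
- lever (a joint): Turn of the clamp's sprung lever, hinged 14 mm above the clamp's origin: 0 when the jaws hold 17 mm, +0.32 rad when the handles are fully squeezed, -0.12 with nothing between the jaws.
- slat_top (a point): Middle of the top edge of the fixed upright slat that stores the clamp: slat 17 mm thick (x), 120 mm wide (y), top 102 mm above the table, on a foot 16 mm high.
- tape: Bystander, loose: cardboard tape roll lying flat, 100 mm across, 45 mm high. Origin: centre of its underside. Leave alone.
- jar: Bystander, loose: glass jar with lid, 64 mm across, 85 mm high. Origin: centre of its underside. Leave alone.
- mug: Bystander, loose: white mug, 76 mm across, 85 mm high. Origin: centre of its underside. Leave alone.
- can: Bystander, loose: paint can, 72 mm across, 100 mm high. Origin: centre of its underside. Leave alone.
- sieve: Bystander, loose: plastic sieve, bowl 120 mm across, 45 mm high, with a 100 mm handle along its x. Origin: centre of its underside. Leave alone.
- brush: Bystander, loose: paint brush lying flat along its x. Origin: centre of its underside. Leave alone.
Things that resemble listed ones, but are neither listed nor needed, are in the scene too. What is shaped like the clamp but orange, red or yellow is not meant.

How it is judged (in metres and radians):
On the way:
1. the saddle stands on its legs in the tray, let go, before the clamp goes on the board (x of saddle in the frame of tray between -0.075 and 0.075 m and y of saddle in the frame of tray between -0.065 and 0.065 m and height (world z) of saddle between 0.04 and 0.062 m and angle between saddle's own z axis and vertical below 0.12 rad and linear speed of saddle below 0.02 m/s and contact force between the fingers and saddle below 0.1 N and distance between clamp and board above 0.1 m), for 0.2 s.
At the end, for the whole second after the job is handed in: Saddle upright (0.12 rad) on the tray floor; plate on its ledge (6 mm; 25 mm sideways); clamp over the top edge within 20 mm of the middle, home within 6 mm, centred 8 mm, square (0.15 rad; 0.2 across), pressing plate and board over 1.5 N each; at rest (x of saddle in the frame of tray between -0.075 and 0.075 m and y of saddle in the frame of tray between -0.065 and 0.065 m and height (world z) of saddle between 0.04 and 0.062 m and angle between saddle's own z axis and vertical below 0.12 rad and linear speed of each of saddle, clamp below 0.02 m/s and contact force between the fingers and saddle below 0.1 N and x of plate in the frame of board between 0 and 0.012 m and y of plate in the frame of board between -0.025 and 0.025 m and z of plate in the frame of board between -0.006 and 0.006 m and angle between the z axis of plate and the z axis of board, either way round below 0.08 rad and x of clamp in the frame of board between -0.008 and 0.008 m and y of clamp in the frame of board between -0.02 and 0.02 m and z of clamp in the frame of board between -0.005 and 0.006 m and angle between the z axis of clamp and the z axis of board, either way round below 0.15 rad and angle between the x axis of clamp and the x axis of board, either way round below 0.2 rad and contact force between clamp and plate above 1.5 N and contact force between clamp and board above 1.5 N); the robot touches nothing.
It fails at once if a bystander (tape, jar, mug, can, sieve or brush) is moved more than 40 mm (distance of any of tape, jar, mug, can, sieve, brush from where it was at the start of the episode above 0.04 m).
It fails at once if the plate falls off the ledge (distance between plate and board above 0.06 m).
It also fails if it takes over 72 s, if anything falls off the work surface, if the arm or the gripper's body presses on something with over 40 N, if the wrist force passes 120 N, or if a joint passes its speed limit or range.

### The arm

A 6-joint arm with a two-finger parallel gripper is mounted at the origin on the work surface. World frame = base frame: x ahead of the robot, y to its left, z up, the work surface at z = 0. Lengths are in m, angles in degrees, forces in N, time in s.
With the tool pointing down it reaches from about 0.25 to 0.725 m from the base axis. Payload 9.7 kg.
Tool frame: the origin (TCP) lies between the finger pads; the fingertips stand 19 mm ahead of it and the grasp point (between the pads) is the TCP; z points along the fingers, y is the line along which they close (so a half turn about z gives the same grasp; the last joint's range is limited). The gripper opens to 85 mm and grips with 20 to 120 N. Pads are 22 mm wide; open, the fingers measure 114 mm over their backs; the gripper's body (76 mm by 85 mm) begins 54 mm behind the grasp point. The pads swing forward as they close: fully open they stand 13 mm farther back than shut.
Start: joints at [75, 4.979, 10.078, 95.1, 0, 90], TCP at [0.142, 0.531, 0.25] pointing down, gripper open.
Joint ranges: [-179.16, 179.16], [-48.56, 103.87], [-65.8, 70.77], [-126.05, 130.52], [-82.76, 87.17], [-180, 180]. Speed limits (degrees/s): [127.2, 127.2, 147.25, 180, 180, 180].

### API

Orientations are given as [roll, pitch, yaw] about the fixed x, y, z axes, in that order (R = Rz(yaw) Ry(pitch) Rx(roll)).
In Python, from workcell import bot gives the robot as it stands. The module is installed in compiled form; this text tells all that it offers.
- The arm moves only by the shell command python3 -m crank 'ROWS' [OPENING] [FORCE]. ROWS is JSON, a list that holds one entry, the list of rows, each a list of 6 numbers: the shift along the world's x, y, z as a fraction of full scale, then the turn, a rotation vector about the world's x, y, z as a fraction of full scale. In form: [[[x, y, z, wx, wy, wz], ...]]. A call has 1 to 20 rows; each row shifts and turns the commanded pose from where the row before left it; what a row does not reach is not made up. Full scale, the value 1, is 20 mm for a shift and 0.12 rad for a turn. A row lasts 1/12 s, in which the tool goes at most 41.7 mm and 7.16 degrees, less where a joint would pass 70% of its speed; a pose out of reach is approached as far as the arm can. A call with a number of a shift or a turn outside -1 to 1 is refused whole. A call with a gripper value outside its range is refused whole. OPENING is the opening, from 0 (shut) to 1 (fully open), set as the call begins (- or left out, the last holds). The fingers move at their own pace and stop on an object; FORCE is the grip in N (left out, the last holds). Time passes only in rows, so rows that do not move let the fingers close. It gives the time, the measured TCP pose, the force, the opening and the grip force at its end, in the units of the state.
- bot.get_obs(): the state, without advancing time (a new reading comes with each control period).
- bot.camera(name): name is "scene" or "side" or "wrist"; returns the picture (384x512x3 uint8, red, green, blue); there is no depth.
- bot.camera_model(name): a dict with "vertical_fov" (degrees; the focal length in pixels is half the picture's height over the tangent of half this angle, whatever the lens; pixels are square), "cx", "cy" (the principal point, pixels), "k1" (the pictures are not rectified: a ray, as slopes to the right and down, at radius r is drawn at 1 + k1 r^2 times it, then the intrinsics apply), "R" (3x3) and "t" (3): a world point X has camera coordinates R X + t. Camera axes: x right, y down, z forward; pixel columns grow to the right and rows downward; lengths in m; the calibration is good to about 2 mm. A picture is of the moment at which its call begins: read the wrist's pose just before it. camera_model takes no time and is no camera call; for the wrist camera it gives the pose at the moment of the call.
- bot.job_done(): hands the job in; it is judged then, once.
The state is a dict: "time": time; "q": joint angles; "qd": joint speeds; "joint_efforts": joint torques, N m; "ee_pos": TCP position; "tcp_rot": TCP orientation; "wrist_force": force on the tool from outside, world axes, zero at the start; "torque": the same for the moment, N m; "opening": finger opening in m; "grasp_force": force on a finger pad.
Only numpy, scipy, OpenCV 4.12 (cv2) and the standard library are available. Lean on these libraries where they do the work, as an engineer would, in place of code of your own. Each camera call takes 0.05 s, during which the arm holds its last target. There are 200 camera calls.

## Working session

There is one attempt and no reset: what is moved stays moved. The work goes in short steps, Python scripts to look and compute and a shell command to move; the robot and the scene stay as the last step left them, time stands still between calls to the robot, and variables do not carry over. Pictures are saved under pics/ and viewed, at most 10 in all, crops included, and the job is handed in when it is done.

```bash
mkdir -p pics
python3 - <<'E'
from workcell import bot
import cv2,json,numpy as np
o=bot.get_obs();print({k:np.round(v,3).tolist() for k,v in o.items()})
for n in("scene","side"):
    im=bot.camera(n);cv2.imwrite(f"pics/{n}0.png",cv2.resize(im[:,:,::-1],(800,600),interpolation=cv2.INTER_CUBIC))
    m=bot.camera_model(n);print(n,{k:np.round(v,4).tolist() for k,v in m.items()})
E
```

```text
{'time': 0.0, 'q': [74.998, 5.01, 10.036, 95.1, -0.002, 90.001], 'qd': [0.051, 0.003, 0.128, 0.071, 0.047, -0.013], 'joint_efforts': [-0.0, -52.039, 46.48, 0.016, -0.0, -0.0], 'ee_pos': [0.142, 0.531, 0.25], 'tcp_rot': [-179.926, 0.002, 164.998], 'wrist_force': [-0.896, -0.336, -0.003], 'torque': [-0.06, -0.001, 0.024], 'grasp_force': 0.0, 'opening': 0.085}
scene {'vertical_fov': 52.8024, 'cx': 264.9766, 'cy': 192.2395, 'k1': -0.1296, 'R': [[-0.4774, 0.8786, 0.0096], [0.6708, 0.3715, -0.6419], [-0.5676, -0.3, -0.7667]], 't': [0.28, -0.2611, 1.4377]}
side {'vertical_fov': 43.0257, 'cx': 251.8134, 'cy': 195.3153, 'k1': -0.1941, 'R': [[0.9724, -0.2334, 0.0041], [-0.176, -0.7445, -0.644], [0.1534, 0.6255, -0.765]], 't': [-0.5147, 0.1727, 1.5008]}
```

View pics/scene0.png

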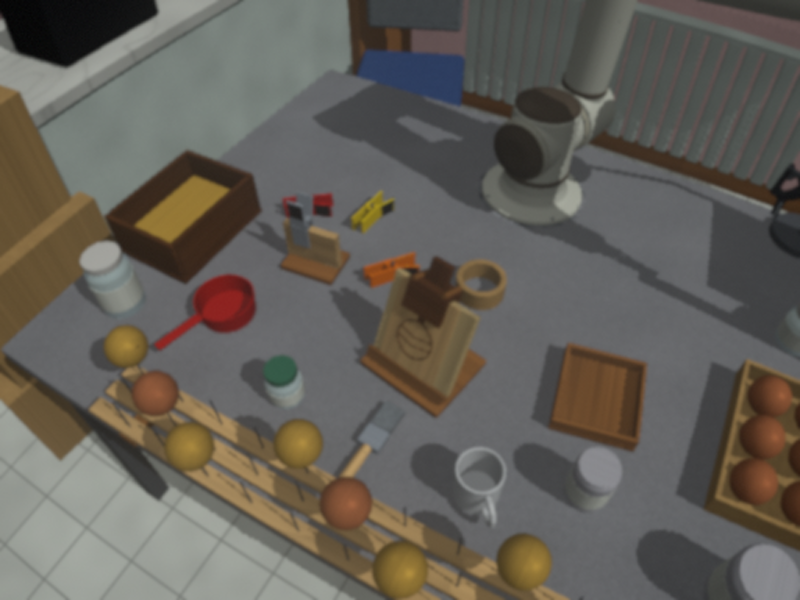

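View pics/side0.png

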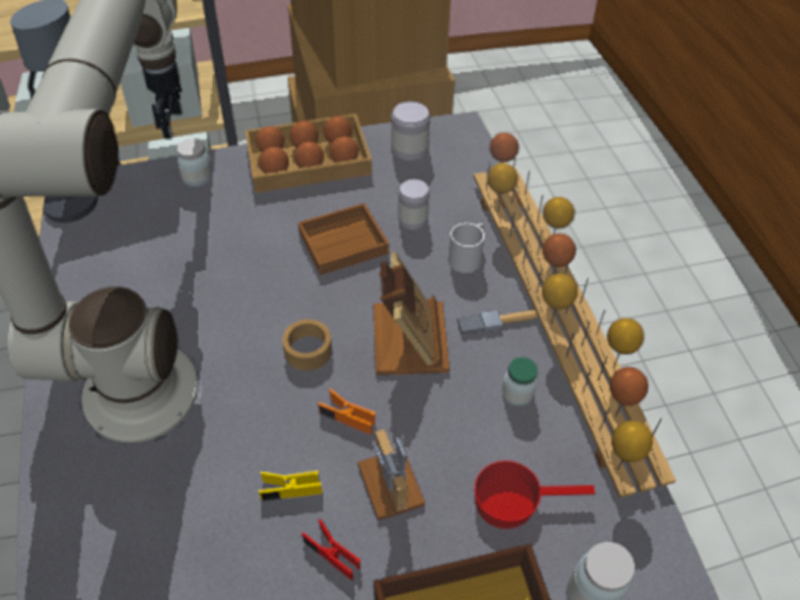

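The steel clamp on the slat is at scene (300,225) and side (390,455). The red, yellow and orange clamps lying nearby are lookalikes. The tray is the low empty one at scene (600,395). The dark box and egg crate don't fit: they are taller, filled, or the wrong size. Next I'll confirm this in enlarged composites.

```bash
cat > h.py <<'E'
import cv2,numpy as np
from workcell import bot
def proj(m,X):
    X=np.atleast_2d(X)@np.array(m["R"]).T+np.array(m["t"]);s=X[:,:2]/X[:,2:]
    f=192/np.tan(np.radians(m["vertical_fov"])/2)
    s=s*(1+m["k1"]*(s**2).sum(1,keepdims=True));return s*f+[m["cx"],m["cy"]]
def tiles(im,origins,out):
    c=np.zeros((600,800,3),np.uint8)
    for (x,y),(w,h),(a,b) in zip(origins,[(100,150),(100,75),(100,75)],[(0,0),(400,0),(400,300)]):
        t=im[y:y+h,x:x+w,::-1];c[b:b+4*t.shape[0],a:a+4*t.shape[1]]=cv2.resize(t,None,fx=4,fy=4,interpolation=cv2.INTER_CUBIC)
    c=np.clip(c.astype(float)*1.5,0,255).astype(np.uint8)
    for k in range(0,800,40): c[::4,k]=(c[::4,k]*.6)
    for k in range(0,600,40): c[k,::4]=(c[k,::4]*.6)
    cv2.imwrite(out,c)
E
python3 - <<'E'
from h import *
tiles(bot.camera("scene"),[(222,150),(160,115),(335,215)],"pics/sc1.png")
tiles(bot.camera("side"),[(225,140),(215,265),(180,115)],"pics/si1.png")
E
```

```text
(no output)
```

View pics/sc1.png

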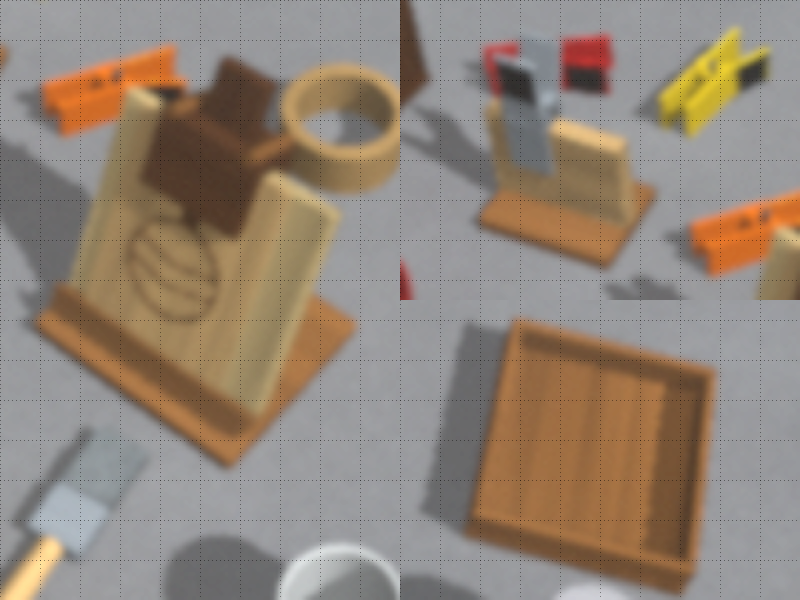

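View pics/si1.png

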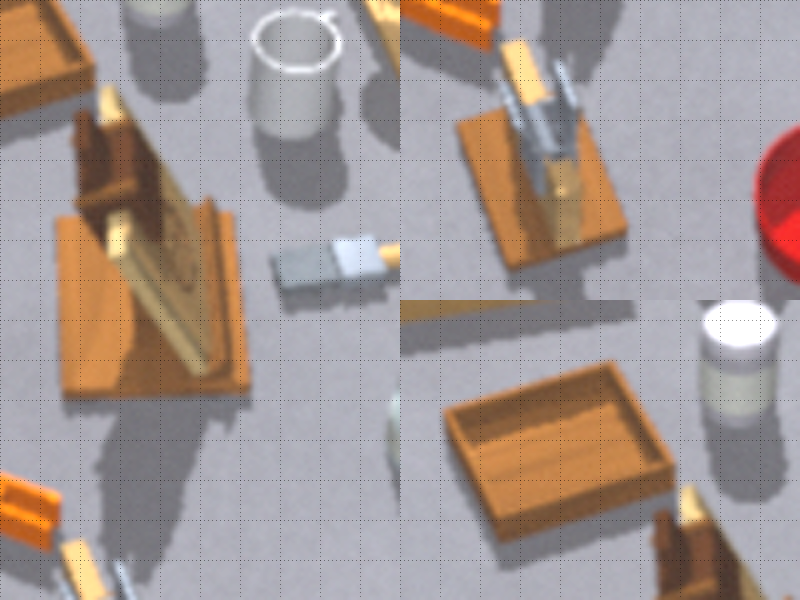

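The crops confirm it: the only grey steel clamp is on the slat (scene tile (525,100), side tile (545,100)), and the low empty tray is the one meant. The saddle sits on the board's top edge. Next I'll fit poses from clicked corners.

```bash
cat > fit.py <<'E'
from h import *
from scipy.optimize import least_squares
M={n:bot.camera_model(n) for n in("scene","side")}
O={"scene":[(222,150,0,0),(160,115,400,0),(335,215,400,300)],"side":[(225,140,0,0),(215,265,400,0),(180,115,400,300)]}
def px(c,k,p):
    o=O[c][k];return np.array([o[0]+(p[0]-o[2])/4,o[1]+(p[1]-o[3])/4])
def Rz(a):
    return np.array([[np.cos(a),-np.sin(a),0],[np.sin(a),np.cos(a),0],[0,0,1]])
def Ry(a):
    return np.array([[np.cos(a),0,np.sin(a)],[0,1,0],[-np.sin(a),0,np.cos(a)]])
def bp(p,L):  # board frame: x,y,yaw, z .176, lean back 
    return np.array(L)@(Rz(p[2])@Ry(-.42)).T+[p[0],p[1],.176]
def tri(c):
    # list of (cam,pix) -> point
    f=lambda X:np.concatenate([proj(M[n],X)[0]-q for n,q in c])
    r=least_squares(f,[.5,0,.1]);return r.x,r.fun
def solve(k,clicks,model,p0):
    f=lambda p:np.concatenate([proj(M[n],model(p,[L]))[0]-px(n,k,q) for n,q,L in clicks])
    r=least_squares(f,p0,loss="soft_l1");return r.x,f(r.x).reshape(-1,2)
E
python3 - <<'E'
from fit import *
np.set_printoptions(precision=3,suppress=True)
for n in M: print(n,"cam at",-np.array(M[n]["R"]).T@M[n]["t"])
tm=lambda p,L:np.array(L)@Rz(p[2]).T+[p[0],p[1],0]
# tray: triangulate top corners free
sc=[(515,318),(716,370),(692,565),(472,515)];si=[(612,362),(672,462),(497,520),(445,410)]
def tri1(k,a,b): return tri([("scene",px("scene",k,a)),("side",px("side",k,b))])
import itertools
for s in range(4):
    print("tray",s,[ (np.round(tri1(2,sc[i],si[(i+s)%4])[0],3).tolist(), round(float(abs(tri1(2,sc[i],si[(i+s)%4])[1]).max()),1)) for i in range(4)])
print("board L/R top",tri1(0,(132,90),(105,88)),tri1(0,(325,200),(112,235)))
print("board base FR",tri1(0,(228,467),(232,215)))
print("board base FL",tri1(0,(35,325),(250,390)))
print("board base FR",tri1(0,(357,325),(57,220)))
print("slat ends",tri1(1,(490,105),(565,160)),tri1(1,(628,145),(513,42)))
print("slat foot: ",tri1(1,(478,222),(628,232)),tri1(1,(607,268),(580,105)), tri1(1,(655,190),(458,122)))
print("tab top mid",tri1(0,(249,75),(110,137)))
E
```

```text
scene cam at [1.125 0.282 0.932]
side cam at [ 0.301 -0.93   1.261]
tray 0 [([0.524, 0.239, 0.177], 0.5), ([0.5, 0.33, 0.09], 25.9), ([0.424, 0.423, -0.166], 2.5), ([0.472, 0.299, -0.023], 26.1)]
tray 1 [([0.523, 0.218, 0.132], 13.2), ([0.38, 0.355, -0.03], 13.8), ([0.433, 0.438, -0.09], 10.8), ([0.578, 0.278, 0.084], 14.0)]
tray 2 [([0.412, 0.229, 0.031], 0.8), ([0.388, 0.373, 0.034], 0.8), ([0.549, 0.4, 0.036], 1.0), ([0.577, 0.259, 0.031], 0.1)]
tray 3 [([0.419, 0.251, 0.089], 11.9), ([0.502, 0.347, 0.139], 11.9), ([0.547, 0.385, -0.021], 15.3), ([0.464, 0.278, -0.09], 13.1)]
board L/R top (array([ 0.554, -0.021,  0.256]), array([ 9.845, -5.6  , 11.203,  7.123])) (array([0.509, 0.046, 0.094]), array([ -9.783,   5.626, -10.838,  -7.068]))
board base FR (array([0.654, 0.078, 0.009]), array([-0.471,  0.247, -0.588, -0.315]))
board base FL (array([ 0.619, -0.097,  0.007]), array([-0.762,  0.37 , -0.841, -0.394]))
board base FR (array([0.509, 0.107, 0.01 ]), array([-0.704,  0.405, -0.794, -0.522]))
slat ends (array([ 0.457, -0.361,  0.113]), array([ 1.272, -0.6  ,  1.065,  0.501])) (array([ 0.441, -0.253,  0.101]), array([-1.322,  0.677, -1.172, -0.624]))
slat foot:  (array([ 0.497, -0.37 ,  0.008]), array([-0.561,  0.251, -0.483, -0.207])) (array([ 0.487, -0.256, -0.   ]), array([-2.082,  1.009, -1.905, -0.918])) (array([ 0.399, -0.26 ,  0.012]), array([-0.584,  0.301, -0.503, -0.271]))
tab top mid (array([0.52 , 0.007, 0.225]), array([-3.462,  2.029, -3.863, -2.598]))
```

```bash
cat > fit2.py <<'E'
from fit import *
np.set_printoptions(precision=4,suppress=True)
def tri1(k,a,b): return tri([("scene",px("scene",k,a)),("side",px("side",k,b))])
b,r=solve(0,[("scene",(130,88),(-.0085,-.085,0)),("side",(106,88),(-.0085,.085,0)),("scene",(340,213),(.0035,.085,0)),
 ("side",(108,250),(-.0085,-.085,0)),("side",(128,258),(.0035,-.085,0))],bp,[.52,.01,-.2])
if __name__=="__main__":
    print("board",b,np.degrees(b[2]),r)
    print("L",tri1(0,(145,95),(112,235)),"R",tri1(0,(320,205),(108,92)))
    tm=lambda p,L:np.array(L)@Rz(p[2]).T+[p[0],p[1],.102]
    s,r=solve(1,[("scene",(487,102),(.0085,-.06,0)),("scene",(627,152),(.0085,.06,0)),("scene",(632,141),(-.0085,.06,0)),
      ("side",(502,43),(-.0085,.06,0)),("side",(525,41),(.0085,.06,0)),("side",(548,160),(-.0085,-.06,0)),("side",(578,160),(.0085,-.06,0))],tm,[.45,-.3,.1])
    print("slat",s,np.degrees(s[2]),r)
    # where does clamp sit: look at overlays
    C=lambda y:np.array([[.013,y-.018,.068],[.013,y+.018,.068],[.013,y-.018,-.045],[.013,y+.018,-.045],[-.029,y-.018,.068],[-.029,y+.018,.068]])
    for y in(-.04,-.02,0):
        for n in M: print(n,y,[((q-px(n,1,(400,0)))*4+[400,0]).round().astype(int).tolist() for q in proj(M[n],tm(s,C(y)))])
    S=np.array([[.007,-.02,.056],[.007,.02,.056],[-.007,.02,.056],[.0235,-.04,.014],[.0235,.04,.014],[.0235,-.04,-.045],[.0235,.04,-.045],[-.0235,-.04,.014],[-.0235,.04,.014]])
    for n in M: print("saddle",n,[((q-px(n,0,(0,0)))*4).round().astype(int).tolist() for q in proj(M[n],bp(b,S))])
E
python3 fit2.py
```

```text
board [ 0.5343  0.0102 -0.1517] -8.691896654279322 [[ 0.2392  0.012 ]
 [-3.4534 -0.2945]
 [-1.2926  0.6344]
 [ 0.6985  1.5873]
 [-0.4915 -1.7247]]
L (array([ 0.5186, -0.0585,  0.1781]), array([ 0.1934, -0.1074,  0.2061,  0.1255])) R (array([0.5484, 0.0822, 0.1785]), array([-0.1375,  0.0808, -0.1628, -0.1109]))
slat [ 0.4466 -0.3087  0.0784] 4.493161182715591 [[ 0.1791  2.6196]
 [-1.5337  1.0783]
 [-0.1185  0.3032]
 [-1.2475 -1.734 ]
 [-1.106  -2.8532]
 [ 0.7711  6.5085]
 [-0.5652  4.7137]]
scene -0.04 [[473, 51], [514, 63], [495, 158], [533, 171], [503, 18], [543, 30]]
side -0.04 [[583, 125], [565, 78], [580, 205], [563, 159], [519, 143], [502, 95]]
scene -0.02 [[496, 58], [537, 71], [516, 165], [555, 178], [525, 25], [566, 37]]
side -0.02 [[573, 99], [556, 52], [571, 179], [554, 135], [510, 116], [493, 69]]
scene 0 [[519, 65], [560, 78], [538, 172], [577, 185], [547, 31], [588, 44]]
side 0 [[563, 72], [546, 26], [562, 154], [545, 111], [501, 90], [484, 44]]
saddle scene [[220, 64], [272, 93], [283, 87], [163, 113], [266, 172], [140, 190], [240, 249], [202, 95], [303, 151]]
saddle side [[92, 137], [87, 97], [70, 103], [138, 184], [128, 104], [169, 229], [158, 150], [79, 205], [71, 125]]
```

```bash
python3 -m crank '[[[0.65,-1,0.2,0,0,-0.63],[0.65,-1,0.2,0,0,-0.63],[0.65,-1,0.2,0,0,-0.63],[0.65,-1,0.2,0,0,-0.63],[0.65,-1,0.2,0,0,-0.63],[0.65,-1,0.2,0,0,-0.63],[0.65,-1,0.2,0,0,-0.63],[0.65,-1,0.2,0,0,-0.63],[0.65,-1,0.2,0,0,-0.63],[0.65,-1,0.2,0,0,-0.63],[0.65,-1,0.2,0,0,-0.63],[0.65,-1,0.2,0,0,-0.63],[0.65,-1,0.2,0,0,-0.63],[0.65,-1,0.2,0,0,-0.63],[0.65,-1,0.2,0,0,-0.63],[0.65,-1,0.2,0,0,-0.63],[0.65,-1,0.2,0,0,-0.63],[0.65,-1,0.2,0,0,-0.63],[0.65,-1,0.2,0,0,-0.63],[0.65,-1,0.2,0,0,-0.63]]]' 1
python3 -m crank '[[[0.53,-0.88,0,-0.12,-0.57,0],[0.53,-0.88,0,-0.12,-0.57,0],[0.53,-0.88,0,-0.12,-0.57,0],[0.53,-0.88,0,-0.12,-0.57,0],[0.53,-0.88,0,-0.12,-0.57,0],[0.53,-0.88,0,-0.12,-0.57,0],[0,0,0,0,0,0],[0,0,0,0,0,0]]]'
cat >> h.py <<'E'
def wrist(out):
    bot.get_obs();m=bot.camera_model("wrist");im=bot.camera("wrist")
    import pickle;pickle.dump(m,open(out+".pkl","wb"))
    cv2.imwrite(out,np.clip(cv2.resize(im[:,:,::-1],(768,576),interpolation=cv2.INTER_CUBIC)*1.3,0,255).astype(np.uint8))
    return m
E
python3 -c "
from h import *
m=wrist('pics/w1.png');print(m)"
```

```text
time: 1.87
ee_pos: [0.4028, 0.1301, 0.3305]
tcp_rot: [180.0, -0.0, 78.2]
wrist_force: [0.7, 1.2, -0.8]
opening: 0.0854
grasp_force: 0.0
time: 2.53
ee_pos: [0.4652, 0.0252, 0.3303]
tcp_rot: [156.0, 0.1, 78.3]
wrist_force: [-0.4, -0.3, -0.3]
opening: 0.0857
grasp_force: 0.0
{'vertical_fov': 70.0226766020136, 'cx': 253.2007988533334, 'cy': 192.45306520293235, 'k1': -0.03264579217253879, 'R': array([[ 0.89459792, -0.18530882,  0.40663892],
       [-0.31560184, -0.90622339,  0.28134435],
       [ 0.31637011, -0.38002606, -0.86918936]]), 't': array([-0.54467251,  0.11228746,  0.29013912])}
```

View pics/w1.png

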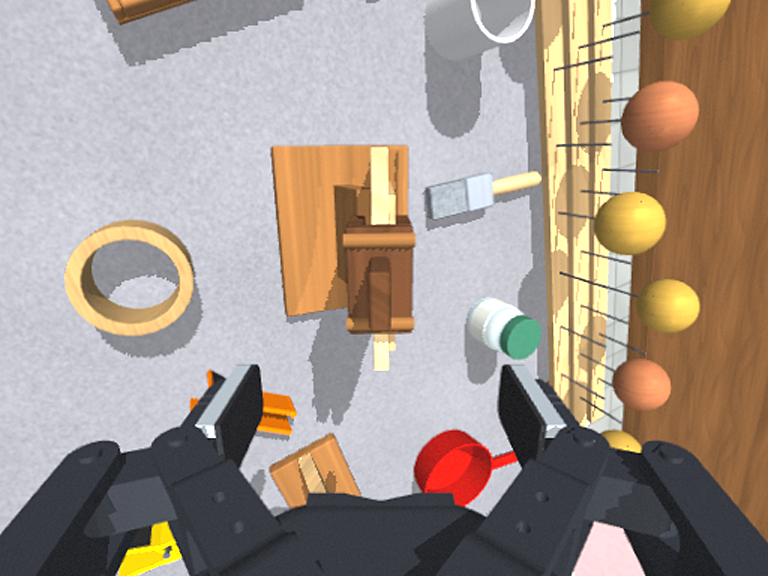

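The wrist view shows the board top edge running from (379,147) to (382,370), with saddle crosspiece (347–413, 235–330) and tab centre about (380,290). I'll refine the fit.

```bash
cat > fit3.py <<'E'
from fit import *
import pickle
np.set_printoptions(precision=4,suppress=True)
m=pickle.load(open("pics/w1.png.pkl","rb"))
cl=[((370,147),(-.0085,.085,0)),((388,147),(.0035,.085,0)),((375,370),(-.0085,-.085,0)),((389,370),(.0035,-.085,0))]
f=lambda p:np.concatenate([proj(m,bp(p,[L]))[0]-np.array(q)/1.5 for q,L in cl])
r=least_squares(f,[.53,.01,-.2]);b=r.x
def bR(): return Rz(b[2])@Ry(-.42)
if __name__=="__main__":
    print("board",b,np.degrees(b[2]));print(r.fun)
    S=np.array([[.007,-.02,.056],[.007,.02,.056],[-.007,.02,.056],[-.007,-.02,.056],[.0235,-.04,.014],[.0235,.04,.014],[-.0235,-.04,.014],[-.0235,.04,.014]])
    for dy in(-.01,0,.01): print(dy,(proj(m,bp(b,S+[0,dy,0]))*1.5).round().astype(int).tolist())
    print("scene board/saddle",((proj(M["scene"],bp(b,[[-.0085,-.085,0],[.0035,.085,0]]+S.tolist()))-[222,150])*4).round().astype(int).tolist())
    # slat in wrist view
    print((proj(m,[[.4466,-.3087,.102]])*1.5))
    Rt=bR();R=np.c_[-Rt[:,1],-Rt[:,0],-Rt[:,2]]
    R2=np.c_[Rt[:,1],Rt[:,0],-Rt[:,2]]
    from scipy.spatial.transform import Rotation as T
    o=bot.get_obs();C=T.from_euler("xyz",o["tcp_rot"],degrees=True)
    for Q in(R,R2): print("target rot",T.from_matrix(Q).as_euler("xyz",degrees=True),"rotvec/.12",(T.from_matrix(Q)*C.inv()).as_rotvec()/.12)
    for z in(.10,.037): 
        t=bp(b,[[0,0,z]])[0];print(z,t,"shift units",(t-o["ee_pos"])/.02)
E
python3 fit3.py
```

```text
board [ 0.5343  0.0091 -0.1888] -10.819894562023315
[ 0.0691 -0.1488 -0.0645 -0.3249 -0.2428  0.3946  0.3947  0.2756]
-0.01 [[396, 338], [396, 277], [373, 277], [374, 338], [417, 338], [418, 231], [353, 339], [349, 232]]
0 [[396, 323], [396, 261], [373, 261], [374, 323], [417, 325], [418, 216], [353, 326], [349, 217]]
0.01 [[396, 308], [396, 244], [372, 244], [374, 308], [417, 313], [419, 201], [352, 314], [348, 202]]
scene board/saddle [[133, 85], [330, 218], [220, 63], [271, 93], [282, 88], [232, 58], [162, 111], [262, 173], [204, 93], [301, 152]]
[[338.7969 535.5964]]
target rot [-155.9358    0.     -100.8199] rotvec/.12 [ 10.4025  -2.0873 -23.8121]
target rot [155.9358  -0.      79.1801] rotvec/.12 [ 0.0087 -0.0162  0.1268]
0.1 [0.4942 0.0168 0.2673] shift units [ 1.441  -0.445  -3.1514]
0.037 [0.5194 0.012  0.2098] shift units [ 2.7026 -0.6861 -6.0276]
```

```bash
python3 -m crank '[[[0.31,-0.08,-0.74,0,0,0.016],[0.31,-0.08,-0.74,0,0,0.016],[0.31,-0.08,-0.74,0,0,0.016],[0.31,-0.08,-0.74,0,0,0.016],[0.31,-0.08,-0.74,0,0,0.016],[0.31,-0.08,-0.74,0,0,0.016],[0.31,-0.08,-0.74,0,0,0.016],[0.34,-0.08,-0.77,0,0,0.016],[0,0,0,0,0,0],[0,0,0,0,0,0]]]' 1
python3 -m crank '[[[0,0,0,0,0,0],[0,0,0,0,0,0],[0,0,0,0,0,0],[0,0,0,0,0,0],[0,0,0,0,0,0],[0,0,0,0,0,0],[0,0,0,0,0,0],[0,0,0,0,0,0],[0,0,0,0,0,0],[0,0,0,0,0,0]]]' 0 30
```

```text
time: 3.42
ee_pos: [0.5158, 0.0134, 0.2105]
tcp_rot: [156.2, 0.1, 79.3]
wrist_force: [-0.9, -0.0, 1.1]
opening: 0.0853
grasp_force: 0.0
time: 4.25
ee_pos: [0.5161, 0.0129, 0.2117]
tcp_rot: [155.9, 0.1, 79.2]
wrist_force: [-5.3, 1.0, 5.2]
opening: 0.0135
grasp_force: 30.5
```

```bash
python3 -m crank '[[[-0.11,0.02,0.18,0,0,0],[-0.09,0.017,0.2,0,0,0],[-0.09,0.017,0.2,0,0,0],[-0.18,0.034,0.4,0,0,0],[-0.18,0.034,0.4,0,0,0],[-0.18,0.034,0.4,0,0,0],[-0.18,0.034,0.4,0,0,0],[-0.18,0.034,0.4,0,0,0],[-0.18,0.034,0.4,0,0,0],[-0.18,0.034,0.4,0,0,0],[-0.18,0.034,0.4,0,0,0]]]' 0 40
python3 -c "
from h import *
tiles(bot.camera('scene'),[(222,130),(160,115),(335,215)],'pics/sc2.png')
"
```

```text
time: 5.17
ee_pos: [0.4811, 0.0195, 0.2873]
tcp_rot: [156.0, 0.1, 79.2]
wrist_force: [0.1, 0.1, -1.6]
opening: 0.0136
grasp_force: 40.1
```

View pics/sc2.png

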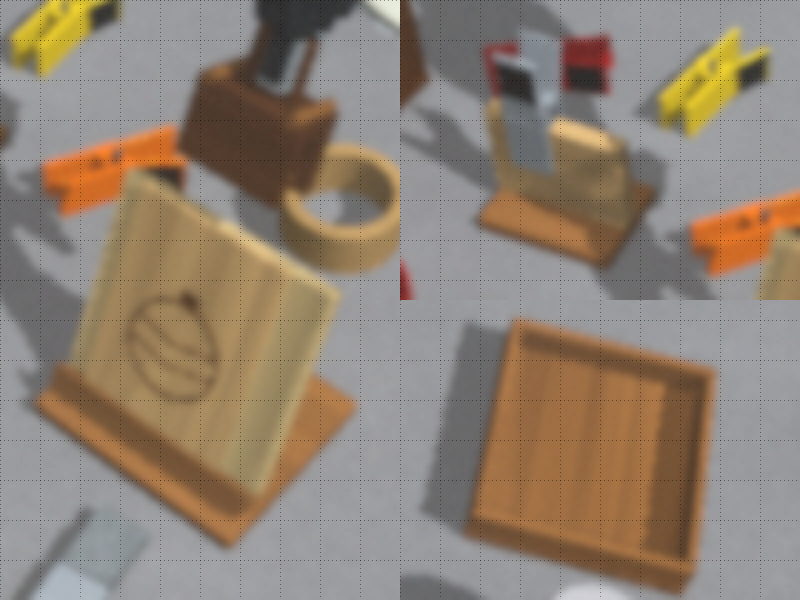

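The saddle is lifted clear and the plate is still standing against the board. Next I carry the saddle to the tray.

```bash
python3 -m crank '[[[0,0.6,0.1,0.082,0.43,0],[0,0.6,0.1,0.082,0.43,0],[0,0.6,0.1,0.082,0.43,0],[0,0.6,0.1,0.082,0.43,0],[0,0.6,0.1,0.082,0.43,0],[0,0.6,0.1,0.082,0.43,0],[0,0.6,0.1,0.082,0.43,0],[0,0.6,0.1,0.082,0.43,0],[0,0.83,-0.3,0,0,0.243],[0,0.83,-0.3,0,0,0.243],[0,0.83,-0.3,0,0,0.243],[0,0.83,-0.3,0,0,0.243],[0,0.83,-0.3,0,0,0.243],[0,0.83,-0.3,0,0,0.243],[0,0.83,-0.3,0,0,0.243],[0,0.83,-0.3,0,0,0.243],[0,0.83,-0.3,0,0,0.243],[0,0.83,-0.3,0,0,0.243],[0,0.83,-0.3,0,0,0.243],[0,0.83,-0.3,0,0,0.243]]]'
python3 -m crank '[[[0,0,-0.6,0,0,0],[0,0,-0.6,0,0,0],[0,0,-0.6,0,0,0],[0,0,-0.6,0,0,0],[0,0,-0.6,0,0,0],[0,0,0,0,0,0],[0,0,0,0,0,0],[0,0,0,0,0,0]]]'
python3 -c "
from h import *
o=bot.get_obs();print(o['ee_pos'],o['tcp_rot'])
tiles(bot.camera('side'),[(180,40),(215,265),(180,85)],'pics/si2.png')
"
```

```text
time: 6.88
ee_pos: [0.4816, 0.3156, 0.2304]
tcp_rot: [-180.0, 0.1, 99.4]
wrist_force: [1.2, -0.3, -1.1]
opening: 0.0134
grasp_force: 40.3
time: 7.55
ee_pos: [0.4817, 0.3147, 0.1715]
tcp_rot: [-180.0, 0.1, 99.3]
wrist_force: [0.7, -0.5, -1.1]
opening: 0.0133
grasp_force: 40.2
[0.48172361 0.31467058 0.17151318] [-1.79989843e+02  6.89036179e-02  9.93156603e+01]
```

View pics/si2.png

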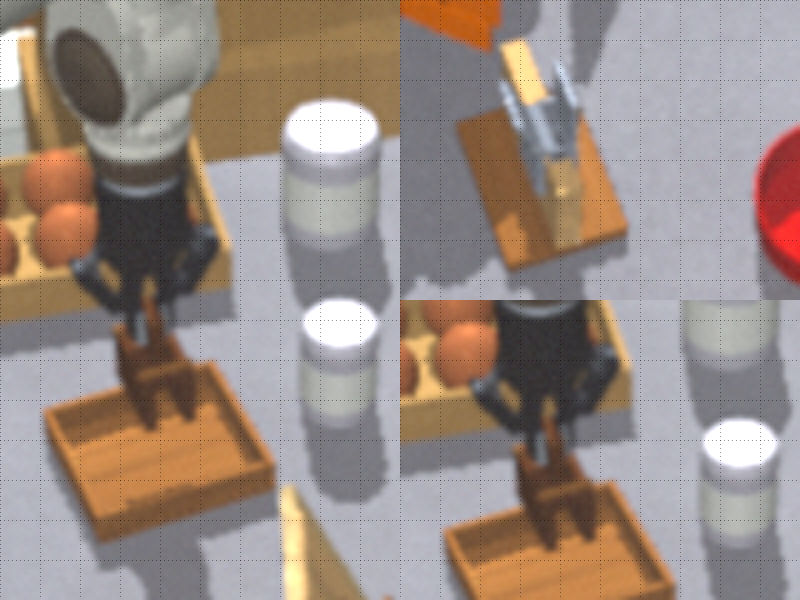

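The saddle hangs upright over the tray, so I lower it.

```bash
python3 -m crank '[[[0,0,-0.6,0,0,0],[0,0,-0.6,0,0,0],[0,0,-0.6,0,0,0],[0,0,-0.6,0,0,0],[0,0,-0.6,0,0,0],[0,0,-0.5,0,0,0],[0,0,-0.1,0,0,0],[0,0,-0.1,0,0,0],[0,0,-0.1,0,0,0],[0,0,0,0,0,0],[0,0,0,0,0,0]]]'
```

```text
time: 8.52
ee_pos: [0.4818, 0.3147, 0.0954]
tcp_rot: [-180.0, 0.1, 99.3]
wrist_force: [-0.0, -0.0, -0.9]
opening: 0.0133
grasp_force: 40.2
```

```bash
python3 -m crank '[[[0,0,-0.05,0,0,0],[0,0,-0.05,0,0,0],[0,0,0,0,0,0]]]';python3 -m crank '[[[0,0,-0.05,0,0,0],[0,0,-0.05,0,0,0],[0,0,0,0,0,0]]]'
```

```text
time: 8.77
ee_pos: [0.4818, 0.3147, 0.0934]
tcp_rot: [180.0, 0.1, 99.3]
wrist_force: [-0.2, 0.1, 1.9]
opening: 0.0135
grasp_force: 40.9
time: 9.02
ee_pos: [0.4819, 0.3147, 0.0934]
tcp_rot: [179.9, 0.0, 99.3]
wrist_force: [-5.9, -4.4, 15.4]
opening: 0.0136
grasp_force: 43.0
```

```bash
python3 -m crank '[[[0,0,0,0,0,0],[0,0,0,0,0,0],[0,0,0,0,0,0],[0,0,0,0,0,0],[0,0,0,0,0,0],[0,0,0.6,0,0,0],[0,0,0.8,0,0,0],[0,0,0.9,0,0,0],[0,0,0.9,0,0,0],[0,0,0.9,0,0,0],[0,0,0.9,0,0,0],[0,0,0.9,0,0,0],[0,0,0.9,0,0,0]]]' 1
python3 -m crank '[[[-0.06,-1,0.4,0,0,0],[-0.06,-1,0.4,0,0,0],[-0.06,-1,0.4,0,0,0],[-0.06,-1,0.4,0,0,0],[-0.06,-1,0.4,0,0,0],[-0.06,-1,0.4,0,0,0],[-0.06,-1,0.4,0,0,0],[-0.06,-1,0.4,0,0,0],[-0.06,-1,0.4,0,0,0],[-0.06,-1,0.4,0,0,0],[-0.06,-1,0.4,0,0,0],[-0.06,-1,0.4,0,0,0],[-0.06,-1,0.2,0,0,0],[-0.06,-1,0.2,0,0,0],[-0.06,-1,0,0,0,0],[-0.06,-1,0,0,0,0],[-0.06,-1,0,0,0,0],[-0.06,-1,0,0,0,0],[-0.06,-1,0,0,0,0],[-0.06,-1,0,0,0,0]]]'
python3 -m crank '[[[-0.06,-1,0,0,0,0],[-0.06,-1,0,0,0,0],[-0.06,-1,0,0,0,0],[-0.06,-1,0,0,0,0],[-0.06,-1,0,0,0,0],[-0.06,-1,0,0,0,0],[-0.06,-1,0,0,0,0],[-0.06,-1,0,0,0,0],[-0.06,-1,0,0,0,0],[-0.06,-1,0,0,0,0],[-0.06,-1,0,0,0,0],[-0.06,-1,0,0,0,0],[0,-0.3,0,0,0,0],[0,0,0,0,0,0],[0,0,0,0,0,0],[0,0,0,0,0,0]]]'
python3 -c "
from h import *
import cv2
m=wrist('pics/w2.png')
im=cv2.imread('pics/w2.png')
s=cv2.cvtColor(bot.camera('scene')[210:310,340:440],cv2.COLOR_RGB2BGR);im[:200,568:768]=cv2.resize(s,(200,200));cv2.imwrite('pics/w2.png',im)
o=bot.get_obs();print(o['ee_pos'],o['tcp_rot'])"
```

```text
time: 10.1
ee_pos: [0.4814, 0.3145, 0.2287]
tcp_rot: [-180.0, 0.1, 99.3]
wrist_force: [-0.2, 0.3, -0.6]
opening: 0.0856
grasp_force: 0.0
time: 11.77
ee_pos: [0.4571, -0.0864, 0.3319]
tcp_rot: [180.0, 0.1, 99.3]
wrist_force: [0.6, -0.3, -0.2]
opening: 0.0853
grasp_force: 0.0
time: 13.1
ee_pos: [0.4432, -0.3306, 0.3313]
tcp_rot: [-180.0, 0.1, 99.3]
wrist_force: [0.0, 0.8, 0.8]
opening: 0.0856
grasp_force: 0.0
[ 0.44329092 -0.33050934  0.33135253] [-1.79975148e+02  1.00634424e-01  9.93764919e+01]
```

View pics/w2.png

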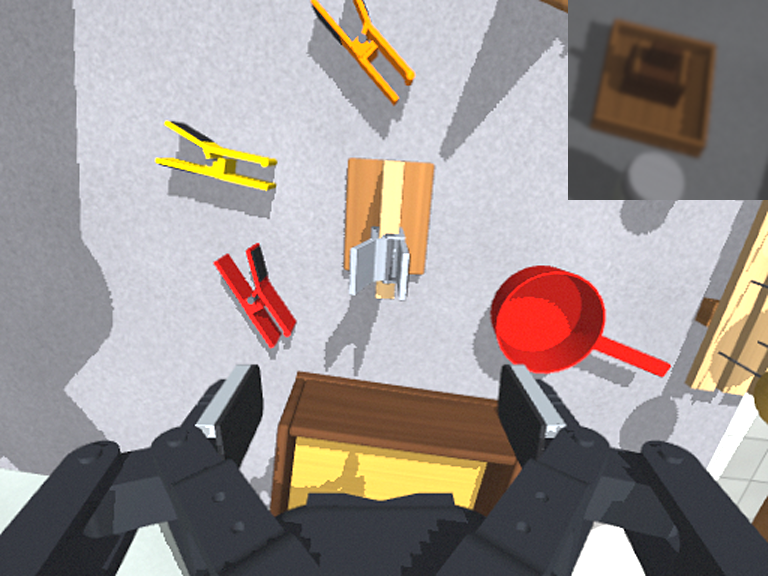

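The inset shows the saddle standing in the tray. The clamp's fixed handle is on the right, about (405,265), and its lever handle stands out to the left, about (355,270), so clamp +x is roughly world +x. I'll enlarge this once to measure.

Run:
```python
from h import *
im=bot.camera("wrist")[98:208,212:312,::-1]
c=cv2.resize(np.clip(im*1.2,0,255).astype(np.uint8),None,fx=5.4,fy=5.4,interpolation=cv2.INTER_CUBIC)
for k in range(0,540,54): c[::3,k]=c[::3,k]*.6
for k in range(0,590,54): c[k,::3]=c[k,::3]*.6
cv2.imwrite("pics/w3.png",c)
```

```text
(no output)
```

View pics/w3.png

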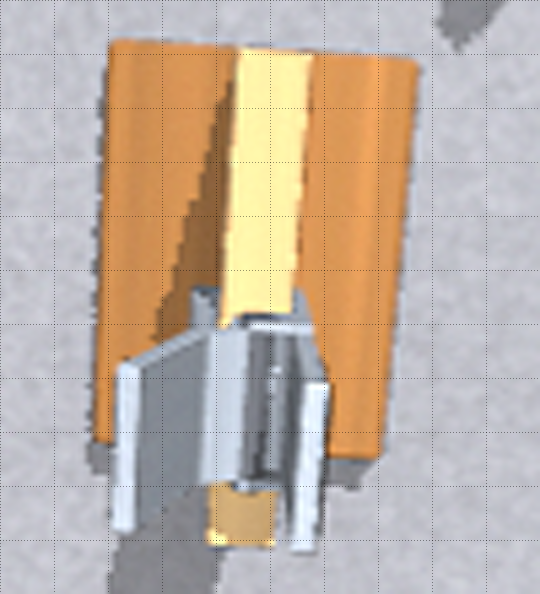

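```bash
cat > fit4.py <<'E'
from fit import *
import pickle
from scipy.spatial.transform import Rotation as T
np.set_printoptions(precision=4,suppress=True)
m=pickle.load(open("pics/w2.png.pkl","rb"))
tm=lambda p,L:np.array(L)@Rz(p[2]).T+[p[0],p[1],.102]
def sol(cl):
    f=lambda p:np.concatenate([proj(m,tm(p,[L]))[0]-(np.array(q)/5.4+[212,98]) for q,L in cl])
    r=least_squares(f,[.45,-.33,.1]);return r.x,r.fun*5.4
s,rs=sol([((238,47),(-.0085,.06,0)),((313,55),(.0085,.06,0)),((208,546),(-.0085,-.06,0)),((275,546),(.0085,-.06,0))])
c,rc=sol([((329,382),(.013,.018,.068)),((315,552),(.013,-.018,.068)),((117,362),(-.029,.018,.068)),((112,530),(-.029,-.018,.068))])
c2,rc2=sol([((329,382),(.013,.018,.068)),((315,552),(.013,-.018,.068))])
if __name__=="__main__":
    print("slat",s,rs);print("clamp",c,rc);print("clamp2",c2,rc2)
    print("clamp in slat frame",Rz(-s[2])@(np.r_[c[:2],0]-np.r_[s[:2],0]))
    o=bot.get_obs();print(o["ee_pos"],o["tcp_rot"])
    print("tool yaw wanted",90+np.degrees(s[2]))
E
python3 fit4.py
```

```text
slat [ 0.4478 -0.3158  0.102 ] [ 0.3092  0.8873 -0.2156 -2.3269 -0.2266 -1.0718  0.1255  2.8266]
clamp [ 0.4495 -0.3337  0.0803] [ 3.5307 -3.2973 -1.0799 -0.699   1.6091 -0.7036 -4.2461  5.1129]
clamp2 [ 0.4494 -0.3345  0.1048] [ 0.0761 -1.3226 -0.0784  1.4246]
clamp in slat frame [-0.0001 -0.018   0.    ]
[ 0.4433 -0.3306  0.3313] [-179.9756    0.1046   99.3736]
tool yaw wanted 95.84377024370775
```

The clamp sits 18 mm off the slat's middle, at (0.4495,-0.334), yaw about 5.8°. I descend and squeeze.

```bash
python3 -m crank '[[[0.03,-0.017,-0.9,0,0,-0.051],[0.03,-0.017,-0.9,0,0,-0.051],[0.03,-0.017,-0.9,0,0,-0.051],[0.03,-0.017,-0.9,0,0,-0.051],[0.03,-0.017,-0.9,0,0,-0.051],[0.03,-0.017,-0.9,0,0,-0.051],[0.03,-0.017,-0.9,0,0,-0.051],[0.03,-0.017,-0.9,0,0,-0.051],[0.03,-0.017,-0.9,0,0,-0.051],[0.03,-0.017,-0.9,0,0,-0.051],[0,0,-0.06,0,0,0],[0,0,0,0,0,0],[0,0,0,0,0,0]]]' 1
python3 -m crank '[[[0,0,0,0,0,0],[0,0,0,0,0,0],[0,0,0,0,0,0],[0,0,0,0,0,0],[0,0,0,0,0,0],[0,0,0,0,0,0],[0,0,0,0,0,0],[0,0,0,0,0,0],[0,0,0,0,0,0],[0,0,0,0,0,0]]]' 0 45
```

```text
time: 14.33
ee_pos: [0.4494, -0.3347, 0.1509]
tcp_rot: [-180.0, 0.1, 95.8]
wrist_force: [0.3, 0.9, 0.2]
opening: 0.0856
grasp_force: 0.0
time: 15.17
ee_pos: [0.4505, -0.3354, 0.1524]
tcp_rot: [179.8, 0.3, 95.8]
wrist_force: [2.8, 1.7, 12.4]
opening: 0.0247
grasp_force: 51.1
```

```bash
python3 -m crank '[[[0.1,0.01,0.15,0,0,0],[0.1,0.01,0.25,0,0,0],[0,0,0.5,0,0,0],[0,0,0.7,0,0,0],[0,0,0.8,0,0,0],[0,0,0.9,0,0,0],[0,0,0.9,0,0,0],[0,0,0.9,0,0,0],[0,0,0.9,0,0,0],[0,0,0.9,0,0,0],[0,0,0.9,0,0,0],[0,0,0,0,0,0],[0,0,0,0,0,0]]]'
python3 - <<'E'
from fit3 import *
from scipy.spatial.transform import Rotation as T
o=bot.get_obs();C=T.from_euler("xyz",o["tcp_rot"],degrees=True);print(o["ee_pos"],o["tcp_rot"])
Rt=bR();Q=T.from_matrix(np.c_[Rt[:,1],Rt[:,0],-Rt[:,2]])
print("rot units",(Q*C.inv()).as_rotvec()/.12)
print("board axes",Rt)
for z in(.14,.0504):
  t=bp(b,[[0.003,0,z]])[0];print(z,t,(t-o["ee_pos"])/.02)
E
```

```text
time: 16.25
ee_pos: [0.4534, -0.3347, 0.3065]
tcp_rot: [180.0, 0.1, 95.8]
wrist_force: [-0.2, 0.1, -2.2]
opening: 0.0251
grasp_force: 49.3
[ 0.4534 -0.3347  0.3065] [179.9867   0.1435  95.8075]
rot units [-0.1329 -3.5077 -2.3783]
board axes [[ 0.8969  0.1877 -0.4005]
 [-0.1714  0.9822  0.0765]
 [ 0.4078  0.      0.9131]]
0.14 [0.4809 0.0193 0.3051] [ 1.3733 17.7    -0.0718]
0.0504 [0.5168 0.0125 0.2232] [ 3.1676 17.3571 -4.1625]
```

```bash
python3 -m crank '[[[0.086,0.981,0.02,-0.007,-0.195,-0.132],[0.086,0.981,0.02,-0.007,-0.195,-0.132],[0.086,0.981,0.02,-0.007,-0.195,-0.132],[0.086,0.981,0.02,-0.007,-0.195,-0.132],[0.086,0.981,0.02,-0.007,-0.195,-0.132],[0.086,0.981,0.02,-0.007,-0.195,-0.132],[0.086,0.981,0.02,-0.007,-0.195,-0.132],[0.086,0.981,0.02,-0.007,-0.195,-0.132],[0.086,0.981,0,-0.007,-0.195,-0.132],[0.086,0.981,0,-0.007,-0.195,-0.132],[0.086,0.981,0,-0.007,-0.195,-0.132],[0.086,0.981,0,-0.007,-0.195,-0.132],[0.086,0.981,0,-0.007,-0.195,-0.132],[0.086,0.981,0,-0.007,-0.195,-0.132],[0.086,0.981,0,-0.007,-0.195,-0.132],[0.086,0.981,0,-0.007,-0.195,-0.132],[0.086,0.981,0,-0.007,-0.195,-0.132],[0.086,0.981,0,-0.007,-0.195,-0.132],[0,0,0,0,0,0],[0,0,0,0,0,0]]]'
cat > chk.py <<'E'
from fit3 import *
from scipy.spatial.transform import Rotation as T
o=bot.get_obs();C=T.from_euler("xyz",o["tcp_rot"],degrees=True)
Rt=bR();Q=T.from_matrix(np.c_[Rt[:,1],Rt[:,0],-Rt[:,2]])
print("rot units",(Q*C.inv()).as_rotvec()/.12,"TCP in board mm",Rt.T@(o["ee_pos"]-bp(b,[[0,0,0]])[0])*1e3,"force board",Rt.T@o["wrist_force"])
E
python3 chk.py
python3 - <<'E'
# render check: scene and side crops + where the board edges project in the wrist view
from h import *
a=bot.camera("side")[120:260,215:315,::-1];b=bot.camera("wrist")[100:340,110:390,::-1];s=bot.camera("scene")[125:255,200:330,::-1]
c=np.zeros((600,800,3),np.uint8)
c[:420,:300]=cv2.resize(a,(300,420),interpolation=2);c[:390,300:690]=cv2.resize(s,(390,390),interpolation=2)
c[390:600,300:545]=cv2.resize(b,(245,210))
cv2.imwrite("pics/c1.png",np.clip(c*1.3,0,255).astype(np.uint8))
E
```

```text
time: 17.92
ee_pos: [0.4835, 0.0196, 0.3075]
tcp_rot: [156.1, -0.1, 79.4]
wrist_force: [-0.4, 0.2, -1.7]
opening: 0.025
grasp_force: 49.3
rot units [-0.0123 -0.0203 -0.0283] TCP in board mm [  6.3264   0.7614 141.2106] force board [-1.1233  0.1162 -1.3614]
```

```bash
python3 -m crank '[[[0.2,-0.038,-0.457,0,0,0],[0.2,-0.038,-0.457,0,0,0],[0.2,-0.038,-0.457,0,0,0],[0.1,-0.019,-0.229,0,0,0],[0.1,-0.019,-0.229,0,0,0]]]'; python3 chk.py
```

```text
time: 18.48
ee_pos: [0.5002, 0.0153, 0.2708]
tcp_rot: [156.1, -0.1, 79.2]
wrist_force: [0.5, -0.0, -1.2]
opening: 0.0246
grasp_force: 49.3
rot units [-0.0137 -0.0182 -0.0023] TCP in board mm [  6.9958  -0.3306 100.6485] force board [-0.026   0.0877 -1.2691]
```

```bash
python3 -m crank '[[[0.1,-0.019,-0.229,0,0,0],[0.1,-0.019,-0.229,0,0,0],[0.1,-0.019,-0.229,0,0,0],[0.1,-0.019,-0.229,0,0,0],[0,0,0,0,0,0]]]'; python3 chk.py
```

```text
time: 18.9
ee_pos: [0.5081, 0.0141, 0.2528]
tcp_rot: [156.1, -0.1, 79.2]
wrist_force: [1.0, -0.9, -1.0]
opening: 0.0244
grasp_force: 49.3
rot units [-0.0137 -0.0148 -0.0074] TCP in board mm [ 6.9891  0.0006 81.012 ] force board [ 0.6166 -0.7179 -1.423 ]
```

```bash
python3 -m crank '[[[0.1,-0.019,-0.229,0,0,0],[0.1,-0.019,-0.229,0,0,0],[0.1,-0.019,-0.229,0,0,0],[0.1,-0.019,-0.229,0,0,0],[0.1,-0.019,-0.229,0,0,0],[0,0,0,0,0,0],[0,0,0,0,0,0]]]'; python3 chk.py
python3 - <<'E'
from h import *
a=bot.camera("side")[120:260,215:315,::-1];b=bot.camera("wrist")[100:340,110:390,::-1];s=bot.camera("scene")[125:255,200:330,::-1]
c=np.zeros((600,800,3),np.uint8)
c[:420,:300]=cv2.resize(a,(300,420),interpolation=2);c[:390,300:690]=cv2.resize(s,(390,390),interpolation=2)
c[390:600,300:545]=cv2.resize(b,(245,210))
cv2.imwrite("pics/c2.png",np.clip(c*1.3,0,255).astype(np.uint8))
E
```

```text
time: 19.48
ee_pos: [0.518, 0.0122, 0.2307]
tcp_rot: [156.0, -0.1, 79.2]
wrist_force: [0.8, 0.7, -0.6]
opening: 0.0249
grasp_force: 49.3
rot units [-0.0143 -0.0099 -0.0064] TCP in board mm [ 7.2027 -0.01   56.6519] force board [ 0.3306  0.8681 -0.8444]
```

```bash
python3 -m crank '[[[0.04,-0.008,-0.091,0,0,0],[0.04,-0.008,-0.091,0,0,0],[0.04,-0.008,-0.091,0,0,0],[0,0,0,0,0,0],[0,0,0,0,0,0]]]'; python3 chk.py
python3 -m crank '[[[0.02,-0.004,-0.046,0,0,0],[0.02,-0.004,-0.046,0,0,0],[0,0,0,0,0,0],[0,0,0,0,0,0]]]'; python3 chk.py
```

```text
time: 20.05
ee_pos: [0.5204, 0.0118, 0.2253]
tcp_rot: [156.0, -0.1, 79.2]
wrist_force: [-0.3, 0.4, -2.0]
opening: 0.0248
grasp_force: 49.2
rot units [-0.015  -0.0097 -0.0073] TCP in board mm [ 7.155   0.0125 50.76  ] force board [-1.1139  0.381  -1.6491]
time: 20.38
ee_pos: [0.5207, 0.0118, 0.2248]
tcp_rot: [156.0, -0.1, 79.2]
wrist_force: [-11.4, 1.5, 8.3]
opening: 0.0248
grasp_force: 50.8
rot units [-0.0167 -0.0036 -0.0099] TCP in board mm [ 7.3038  0.0478 50.1981] force board [-7.0793 -0.6603 12.2331]
```

```bash
python3 -m crank '[[[-0.07,0.014,-0.005,0,0,0],[-0.06,0.012,-0.027,0,0,0],[-0.06,0.012,-0.027,0,0,0],[-0.045,0.009,-0.02,0,0,0],[0,0,0,0,0,0],[0,0,0,0,0,0]]]'; python3 chk.py
```

```text
time: 20.88
ee_pos: [0.5171, 0.0127, 0.2232]
tcp_rot: [155.9, -0.1, 79.2]
wrist_force: [-0.5, 0.5, 6.2]
opening: 0.0248
grasp_force: 50.2
rot units [-0.0165  0.0149 -0.0084] TCP in board mm [ 3.2777  0.2858 50.2683] force board [2.0083 0.3551 5.8395]
```

View pics/c2.png

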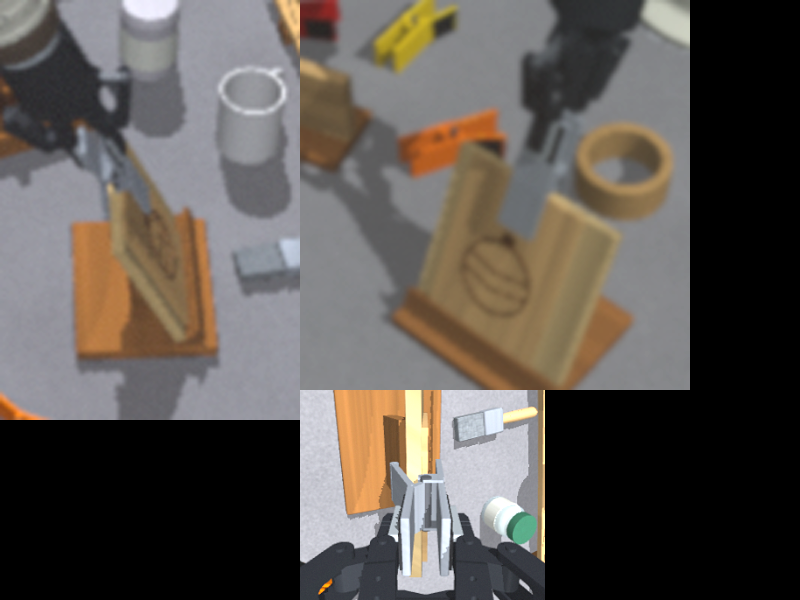

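```bash
python3 -m crank '[[[-0.035,0.007,-0.014,0,0,0],[-0.035,0.007,-0.014,0,0,0],[0,0,0,0,0,0],[0,0,0,0,0,0]]]'; python3 chk.py
```

```text
time: 21.22
ee_pos: [0.5157, 0.013, 0.2226]
tcp_rot: [155.9, -0.1, 79.2]
wrist_force: [-0.3, 1.0, 5.9]
opening: 0.0249
grasp_force: 50.2
rot units [-0.0168  0.0142 -0.0084] TCP in board mm [ 1.737   0.3117 50.2695] force board [1.9105 0.8887 5.5574]
```

```bash
python3 -m crank '[[[-0.035,0.007,-0.016,0,0,0],[-0.035,0.007,-0.016,0,0,0],[0,0,0,0,0,0],[0,0,0,0,0,0]]]'; python3 chk.py
```

```text
time: 21.55
ee_pos: [0.5144, 0.0133, 0.222]
tcp_rot: [155.9, -0.1, 79.2]
wrist_force: [0.2, 2.0, 5.3]
opening: 0.0252
grasp_force: 50.2
rot units [-0.0168  0.0144 -0.0083] TCP in board mm [ 0.1947  0.3163 50.2636] force board [2.018  2.053  4.9164]
```

```bash
python3 -m crank '[[[-0.045,0.009,-0.02,0,0,0],[0,0,0,0,0,0],[0,0,0,0,0,0]]]'; python3 chk.py
```

```text
time: 21.8
ee_pos: [0.514, 0.0133, 0.2219]
tcp_rot: [155.8, -0.1, 79.2]
wrist_force: [5.1, 1.0, 4.9]
opening: 0.025
grasp_force: 50.3
rot units [-0.015   0.0257 -0.0061] TCP in board mm [-0.1699  0.3338 50.294 ] force board [6.3657 1.9272 2.5228]
```

```bash
python3 -m crank '[[[0.02,-0.004,-0.04,0,0,0],[0,0,0,0,0,0],[0,0,0,0,0,0]]]'; python3 chk.py
python3 -m crank '[[[0,0,0,0,0,0],[0,0,0,0,0,0],[0,0,0,0,0,0],[0,0,0,0,0,0],[0,0,0,0,0,0],[0,0,0,0,0,0],[0,0,0,0,0,0],[0,0,0,0,0,0],[0,0,0,0,0,0],[0,0,0,0,0,0]]]' 1; python3 chk.py
python3 - <<'E'
from h import *
cv2.imwrite("pics/f_scene.png",bot.camera("scene")[:,:,::-1]);cv2.imwrite("pics/f_side.png",bot.camera("side")[:,:,::-1])
E
```

```text
time: 22.05
ee_pos: [0.5142, 0.0133, 0.2218]
tcp_rot: [155.8, -0.1, 79.2]
wrist_force: [-0.7, 1.3, 10.4]
opening: 0.025
grasp_force: 50.9
rot units [-0.0168  0.0278 -0.0077] TCP in board mm [-0.077   0.3624 50.201 ] force board [3.3623 1.1336 9.9324]
time: 22.88
ee_pos: [0.5133, 0.0132, 0.2198]
tcp_rot: [156.0, -0.1, 79.2]
wrist_force: [-0.9, -0.4, -0.3]
opening: 0.0852
grasp_force: 0.0
rot units [-0.0147 -0.0043 -0.0072] TCP in board mm [-1.6325  0.0926 48.6965] force board [-0.8422 -0.5429  0.0799]
```

```bash
python3 -m crank '[[[-0.09,0.017,0.205,0,0,0],[-0.18,0.034,0.41,0,0,0],[-0.18,0.034,0.41,0,0,0],[-0.18,0.034,0.41,0,0,0],[-0.18,0.034,0.41,0,0,0],[-0.18,0.034,0.41,0,0,0],[-0.18,0.034,0.41,0,0,0],[-0.18,0.034,0.41,0,0,0],[-0.18,0.034,0.41,0,0,0],[-0.18,0.034,0.41,0,0,0],[-0.18,0.034,0.41,0,0,0],[-0.18,0.034,0.41,0,0,0],[-0.18,0.034,0.41,0,0,0],[0,0,0,0,0,0],[0,0,0,0,0,0]]]'
python3 - <<'E'
from fit3 import *
import cv2
m=bot.camera_model("wrist");im=bot.camera("wrist")
C=lambda dy,dz:np.array([[.013,dy-.018,dz+.068],[.013,dy+.018,dz+.068],[-.029,dy-.018,dz+.068],[-.029,dy+.018,dz+.068]])
def mask(w):
    p=np.vstack([proj(m,bp(b,C(0,0))),proj(m,bp(b,[[.0085,0,0]]))])
    return p
p=mask(0);print("predicted",p.round(1).tolist())
# brightest desaturated (steel handle tops) pixels in neighbourhood
x0,y0=(p.min(0)-12).astype(int);x1,y1=(p.max(0)+12).astype(int)
r=im[y0:y1,x0:x1].astype(int);L=r.mean(2)
for row in range(0,r.shape[0],3):
    s="".join(("o" if (q[0]-q[2]>30) else ("#" if q.mean()>205 else ("+" if q.mean()>175 else ("-" if q.mean()>110 else ".")))) for q in r[row])
    print(y0+row,s)
print("x0",x0)
E
```

```text
time: 24.23
ee_pos: [0.4684, 0.0218, 0.3229]
tcp_rot: [155.9, -0.1, 79.2]
wrist_force: [-0.8, -0.2, -0.5]
opening: 0.0856
grasp_force: 0.0
predicted [[271.3, 220.9], [272.2, 180.3], [222.4, 220.8], [220.9, 180.3], [263.5, 179.9]]
167 ooooooooooooooooooooooooooooooooo..-----------------.----.----oo------------
170 ooooooooooooooooooooooooooooo.---------++-++++--......---..-----------------
173 ooooooooooooooooooooooooo--------------++-++++--......--....----------------
176 oooooooooooooooooooo.------------------++-++++--....----.....---------------
179 oooooooooooooooo.-+++------------------+++++++--.....---.....---------------
182 oooooooooooooooo.---++-----------------++-++++--.....---......+++++---------
185 oooooooooooooooo.-+--------------------+++++++--.....---......+++++-.-------
188 ooooooooooooooooo-+--+-----------------++-++++--.....---......+++++-.-------
191 ooooooooooooooooo-+--+-----------------++-++++--.....---......+++++..-------
194 ooooooooooooooooo.+--+-----------------+++++++--.....---.....-++++-..-------
197 ooooooooooooooooo-++++-----------------+++++++-......---
[... 218 characters left out ...]
------..-ooooooooooooooo---...-++++-.--------
209 oo.......-.....-..---+----------.......-ooooooooooooooo----..-++++-.--------
212 .....-............-+++-------.....--...-ooooooooooooooo----..-++++-.--------
215 --------..........--+++---.-...........-ooooooooooooooo-----.-++++-.--------
218 --------........-....--......-....-....-ooooooooooooooo-------++++----------
221 --------....-........--.........-..--.--ooooooooooooooo---------------------
224 --------...............---...---..--..--ooooooooooooooo---------------------
227 ---------...........---.....--.......---ooooooooooooooo---------------------
230 -------..................-.......-.-----ooooooooooooooo---------------------
x0 208
```

The wrist image puts the clamp within about 3 mm of its predicted place: over the middle, square and home. The gripper is clear, so I hand the job in.

```bash
python3 -c "
from workcell import bot
print(bot.job_done())"
```

```text
the job is handed in; nothing more can be done
None
```

The saddle stands on its legs in the tray and the clamp is home over the middle of the board's top edge, gripping plate and board; I handed the job in after about 24 s on the robot's clock, and no verdict came back.

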